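Pin the wheel spinner's belt tensioner back at its red mark

ROBOT

A 6-joint arm with a two-finger parallel gripper is mounted at the origin on the work surface. World frame = base frame: x ahead of the robot, y to its left, z up, the work surface at z = 0. Lengths are in m, angles in rad, forces in N, time in s.
With the tool pointing down it reaches from about 0.375 to 0.9 m from the base axis. Payload 3.1 kg.
Tool frame: the origin (TCP) lies at the very end of the fingers, on their centre line; the grasp point (between the pads) lies 19 mm behind it (manip.grasp_offset is the distance from the TCP to the grasp point, in m); x points along the fingers, z is the direction in which the jaws open and shut, and the axes are right-handed (so a half turn about x gives the same grasp; the last joint's range is limited). The gripper opens to 85 mm and grips with 20 to 120 N. Pads are 22 mm wide; open, the fingers measure 114 mm over their backs; the gripper's body (76 mm by 85 mm) begins 54 mm behind the grasp point. The pads swing forward as they close: fully open they stand 13 mm farther back than shut.
Start: joints at [0.969, 0.527, 1.433, -0, 1.181, -0.178], TCP at [0.257, 0.57, 0.231] pointing down, gripper open.
Joint ranges: [-3.08, 3.08], [-0.75, 2.2], [0.22, 2.44], [-1.43, 4.57], [0, 2.65], [-2.85, 2.85]. Speed limits (rad/s): [2.79, 2.79, 3.14, 3.14, 3.14, 3.14].

INTERFACE

Orientations are given as a unit quaternion [x, y, z, w].
In Python, from station import manip gives the robot as it stands.
- The arm moves only by the tool send_rows, never from a script. Its argument "steps" is a list that holds one entry, the list of rows, each a list of 5 numbers: the closure, from 0 (fully open) to 1 (shut), then the shift along the world's x, y, z in m, then the turn about the world's z in rad. A call has 1 to 8 rows; each row is the pose to reach, as a shift and turn from the pose commanded when the call began; what a row does not reach only later rows make up. A row lasts 1/8 s, in which the tool goes at most 62.5 mm and 10.7 degrees, less where a joint would pass 70% of its speed; a pose out of reach is approached as far as the arm can. A call with a gripper value outside its range is refused whole. The fingers move at their own pace and stop on an object; "grip_force" is the grip in N (left out, the last holds). Time passes only in rows, so rows that repeat a pose let the fingers close. It gives the time, the measured TCP pose, the force and the opening at its end, in the units of the state.
- manip.sense(): the state, without advancing time (a new reading comes with each control period).
- manip.snapshot(name): name is "scene" or "top"; returns the picture (480x640x3 uint8, red, green, blue); there is no depth.
- manip.camera_params(name): a dict with "fx", "fy", "cx", "cy" (pixels), "D" ([k1, k2, p1, p2, k3] as OpenCV has them; the pictures are not rectified), "T" (4x4, takes a point from camera to world coordinates). Camera axes: x right, y down, z forward; pixel columns grow to the right and rows downward; lengths in m; the calibration is good to about 2 mm. A picture is of the moment at which its call begins. camera_params takes no time and is no camera call.
- manip.sign_off(): hands the job in, once; it reports no verdict.
The state is a dict: "t": time; "q": joint angles; "qd": joint speeds; "tau": joint torques, N m; "tcp_pos": TCP position; "tool_rot": TCP orientation; "force": force on the tool from outside, world axes, zero at the start; "ft_torque": the same for the moment, N m; "finger_gap": opening from 0.0 (shut) to 1.0 (fully open).
Only numpy, scipy, OpenCV 4.12 (cv2) and the standard library are available. Lean on these libraries where they do the work, as an engineer would, in place of code of your own. Each camera call takes 0.05 s, during which the arm holds its last target.

TASK

The little wheel-painting spinner needs its belt changed: take the blue-headed stop pin from its wooden stand and use the pin to push the sprung tensioner arm round until its pointer reads the red mark, then slip the pin fully home, upright, into the red-edged middle slot so that the arm rests against it. Feel for the slot gently: do not press the pin hard on the spinner, do not run the arm to its far stop or let it snap back, and leave the other things on the bench where they are. Finish with the pin let go.

Things in the scene. Friction and masses are not known exactly. Their poses are not given: they have to be found in the camera images.
- rig: The spinner, fixed to the bench: grey base board 290 x 230 x 10 mm. Origin on the upright pivot axis of the tensioner arm, at bench level; z up; x points from the pivot to the white scale plate (away from motor and wheel), y to the left of that. Motor (73 mm high) and wheel (72 mm high) stand at x = -80 mm, y = +83 and -68 mm. Hard pressing (over 40 N by the pin, on plate or arm) spoils it.
- pivot (a point): Top centre of the arm's pivot, 55 mm above the bench, on the spinner's z axis; same axes. The white scale plate is 75 (x) x 140 (y) mm, centred nominally 122 mm along x; its top is 34 mm above the bench. Its outer edge bears ticks and a broad red mark; the arm points at the red mark when it rests on a pin in the red-edged slot.
- slot_nominal (a point): Nominal place of the middle, red-edged slot (110 mm from the pivot along the spinner's x) at the plate's top; spinner's axes. The plate is clamped after being turned about the pivot by an unmeasured angle within 0.09 rad, so the slot itself is up to 10 mm to either side along the 110 mm circle about the pivot: look or feel for it.
- tension_arm (a joint): Deflection of the tensioner arm (rad): 0 at rest, growing anticlockwise seen from above, far stop 1.35. At q it points along -0.62 + q in the spinner's x-y plane. A spring drives it back: 1.6 N at rest, 4 N at the red mark, felt 110 mm from the pivot (its friction on the pin can bear some 5 N of downward push). Resting on the pin in the red slot (pin on the arm's clockwise side) it reads 0.74 plus the plate's angle: 0.64 to 0.84.
- push_face (a point): Middle of the arm's clockwise side face, the face to push, 110 mm from the pivot, 46 mm above the bench; moves with the arm; x along the arm outward, y anticlockwise, z up. The arm is an aluminium bar 16 mm wide, 130 mm long from the pivot, from 37 to 55 mm above the bench (3 mm clear of the plate); an orange pointer on its end reaches 148 mm.
- pin_head (a point): Centre of the blue square head (18 x 18 mm, 30 mm high) of the stop pin, where it is grasped; x and y square to its flat sides, z up along the pin. The pin is upright and weighs about 60 g. Below the head is a brass shank 10 mm in diameter and 48 mm long, its end chamfered by 1 to 1.5 mm.
- pin_foot (a point): Centre of the pin's foot end, 63 mm below pin_head. At the start it is 10 mm above the bench, 20 mm deep in the stand. Each slot in the plate is 17 mm long (radially) by 11.5 mm wide and 18 mm deep, so the foot is 16 mm above the bench when fully home. Two more slots, edged in black, lie 42 mm to either side (spinner's y) of the red one.
- pin: The stop pin as a whole, 78 mm long; origin at the foot, z up along it.
- stand: Fixed wooden stand 60 x 60 x 30 mm with a 13 mm hole, 20 mm deep, in the middle of its top; the pin starts in it. Origin at the centre of its underside.
- jar_tan: Bystander: squat amber paint jar with a tan cap, 48 mm diameter, 52 mm high; origin at its underside. Leave it alone.
- jar_brown: Bystander: squat glass paint jar with a dark brown cap, 48 mm diameter, 52 mm high; origin at its underside. Leave it alone.
- dropper: Bystander: clear dropper bottle with a white cap, 44 mm diameter, 85 mm high; origin at its underside. Leave it alone.
- airbrush: Bystander: steel airbrush 165 mm long with a paint cup, lying flat; origin at its underside. Leave it alone.
- spanner: Bystander: steel spanner 120 mm long, lying flat; origin at its underside. Leave it alone.
- scoop: Bystander: red model loader scoop 70 x 100 x 37 mm; origin at its underside. Leave it alone.
- spare_wheel: Bystander: black model tyre with a pale hub, 72 mm diameter, 28 mm high, lying flat; origin at its underside. Leave it alone.

How it is judged:
On the way, in this order (a step that is already met when the one before it is completed fails the run):
1. the pin is lifted clear of its stand by the gripper (height (world z) of pin_foot above 0.036 m and contact force between pin and the fingers above 1 N), for 0.1 s.
2. the arm is pushed at least 0.35 rad off its rest by the held pin (value of joint tension_arm above 0.35 rad and contact force between pin and the fingers above 1 N and contact force between pin and rig above 0.5 N), for 0.1 s.
At the end, for the whole second after the job is handed in: The pin stands in the red-edged middle slot, within 5 mm of its floor and within 0.2 rad of upright, let go and still, and the arm rests still against it at the red mark (deflection between 0.62 and 0.86 rad, wherever the plate is set) (value of joint tension_arm between 0.62 and 0.86 rad and height (world z) of pin_foot between 0.012 and 0.021 m and x of pin_foot in the frame of rig between 0.098 and 0.122 m and y of pin_foot in the frame of rig between -0.016 and 0.016 m and angle between pin's own z axis and vertical below 0.2 rad and linear speed of pin below 0.02 m/s and velocity of joint tension_arm between -0.05 and 0.05 rad/s); the robot touches nothing.
It fails at once if the pin is pressed on the spinner (plate or arm) with more than 40 N (contact force between pin and rig above 40 N).
It fails at once if the arm is run up to its far stop (beyond 1.28 rad) (value of joint tension_arm above 1.28 rad).
It fails at once if the arm snaps back (faster than 4 rad/s) (velocity of joint tension_arm below -4 rad/s).
It fails at once if another thing on the bench is shifted by more than 30 mm (distance of any of jar_tan, jar_brown, dropper, airbrush, spanner, scoop, spare_wheel from where it was at the start of the episode above 0.03 m).
It also fails if it takes over 72 s, if anything falls off the work surface, if the arm or the gripper's body presses on something with over 40 N, if the wrist force passes 120 N, or if a joint passes its speed limit or range.

## Working session

There is one attempt and no reset: what is moved stays moved. The work goes in short steps, Python scripts to look and compute and a tool call to move; the robot and the scene stay as the last step left them, time stands still between calls to the robot, and variables do not carry over. Pictures are saved under pics/ and viewed, and the job is handed in when it is done.

Besides the shell and the picture viewer there is one more tool, called after "Request:" in YAML: its name, and indented under it one key for each argument. send_rows: Moves the arm, as the interface text tells. Its arguments: {"type":"object","properties":{"steps":{"type":"array","items":{"type":"array","items":{"type":"array","items":{"type":"number"}}}},"grip_force":{"type":"number"}},"required":["steps"]}

```bash
mkdir -p pics; ls; python3 - <<'E'
from station import manip
import cv2
for n in("scene","top"):
    im=manip.snapshot(n); cv2.imwrite(f"pics/{n}0.png",im[:,:,::-1]); p=manip.camera_params(n); print(n,p)
print(manip.sense())
E
```

```text
pics
scene {'fx': 560.1170296757277, 'fy': 560.1170296757277, 'cx': 320.2785488946675, 'cy': 237.29891303525866, 'D': array([0.01071371, 0.        , 0.        , 0.        , 0.        ]), 'T': array([[ 0.19667442,  0.65188681, -0.73236792,  1.49697378],
       [ 0.98046299, -0.13334579,  0.14460714, -0.17610483],
       [-0.00339069, -0.74650016, -0.66537659,  0.88559984],
       [ 0.        ,  0.        ,  0.        ,  1.        ]])}
top {'fx': 490.48074338390853, 'fy': 490.48074338390853, 'cx': 320.29246267022, 'cy': 239.12045593646076, 'D': array([-0.07837144,  0.        ,  0.        ,  0.        ,  0.        ]), 'T': array([[ 0.01196922, -0.98778946,  0.15533424,  0.44817924],
       [-0.9997699 , -0.00905648,  0.01944562, -0.02215107],
       [-0.01780139, -0.15553125, -0.98767056,  1.30996245],
       [ 0.        ,  0.        ,  0.        ,  1.        ]])}
{'t': 0.1, 'q': array([ 9.68468620e-01,  5.28382402e-01,  1.43379978e+00, -3.41117549e-05,
        1.18140652e+00, -1.78499520e-01]), 'qd': array([-2.57345933e-04, -9.33260683e-04, -2.46690121e-03, -6.83886504e-05,
        1.59817418e-03, -3.71513433e-04]), 'tau': array([-5.18874131e-04, -4.43305349e+01, -1.78587037e+01, -2.69235761e-04,
        3.88758257e-03,  4.11789813e-06]), 'tcp_pos': array([0.25663438, 0.56915609, 0.23041768]), 'tool_rot': array([-0.38393479,  0.59462513,  0.38337109,  0.59333097]), 'force': array([ 0.15709485, -0.11524664,  0.25064422]), 'ft_torque': array([-0.04414406,  0.00395446,  0.00869203]), 'finger_gap': 1.000417797289051}
```

View pics/scene0.png

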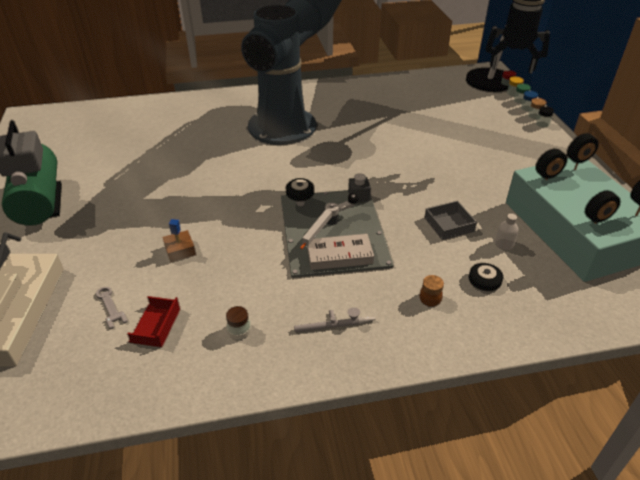

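View pics/top0.png

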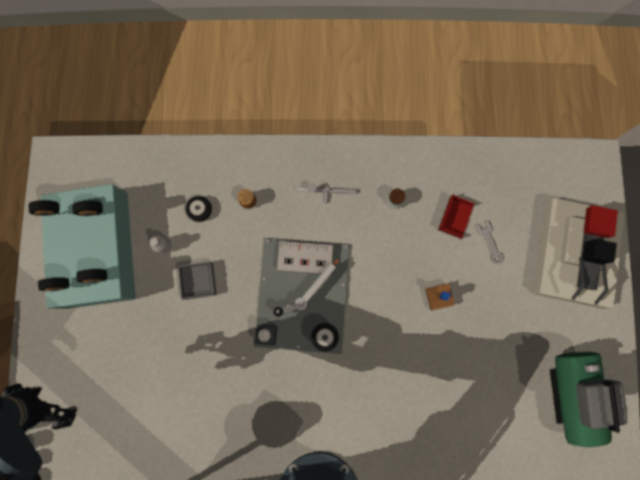

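```bash
python3 - <<'E'
import cv2
a=cv2.imread("pics/top0.png");b=cv2.imread("pics/scene0.png")
cv2.imwrite("pics/c1.png",cv2.resize(a[230:360,245:365],None,fx=4.5,fy=4.5,interpolation=cv2.INTER_CUBIC))
cv2.imwrite("pics/c2.png",cv2.resize(b[170:280,270:400],None,fx=5,fy=5,interpolation=cv2.INTER_CUBIC))
c=cv2.resize(a[270:320,415:475],None,fx=6,fy=6,interpolation=cv2.INTER_CUBIC);d=cv2.resize(b[210:270,150:210],None,fx=5,fy=5,interpolation=cv2.INTER_CUBIC)
import numpy as np
cv2.imwrite("pics/c3.png",np.hstack([c,d]))
E
```

```text
(no output)
```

View pics/c1.png

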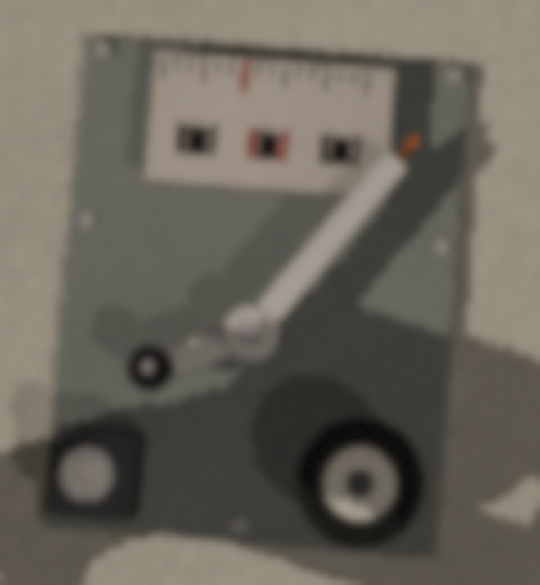

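View pics/c2.png

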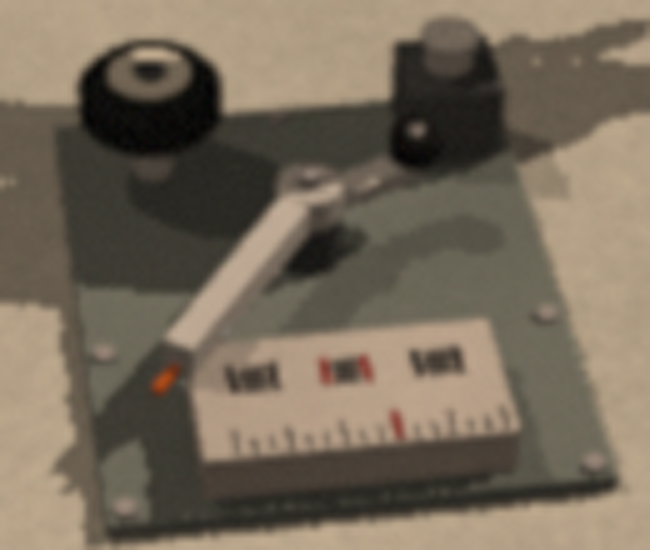

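View pics/c3.png

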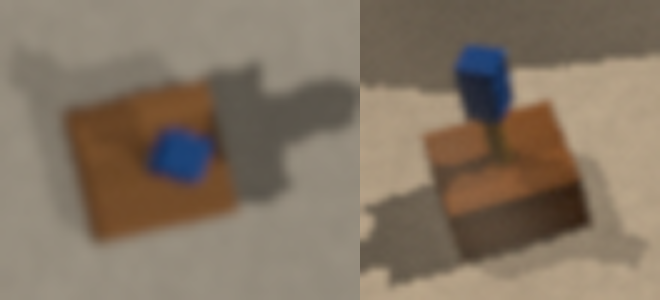

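```bash
cat > h.py <<'E'
import cv2,numpy as np
from station import manip
P={n:manip.camera_params(n) for n in("scene","top")}
def K(p): return np.array([[p['fx'],0,p['cx']],[0,p['fy'],p['cy']],[0,0,1]])
def ray(n,uv):
    p=P[n]; q=cv2.undistortPoints(np.array([[uv]],float),K(p),p['D'])[0,0]
    return p['T'][:3,3],p['T'][:3,:3]@np.array([q[0],q[1],1.])
def onz(n,uv,z):
    o,d=ray(n,uv); return o+d*(z-o[2])/d[2]
def tri(uvs,uvt):
    A=[];b=[]
    for n,uv in(("scene",uvs),("top",uvt)):
        o,d=ray(n,uv); d/=np.linalg.norm(d); M=np.eye(3)-np.outer(d,d); A.append(M);b.append(M@o)
    x=np.linalg.lstsq(np.vstack(A),np.hstack(b),rcond=None)[0]
    return x
def proj(n,X):
    p=P[n]; T=np.linalg.inv(p['T']); r=cv2.Rodrigues(T[:3,:3])[0]
    return cv2.projectPoints(np.array([X],float),r,T[:3,3],K(p),p['D'])[0][0,0]
def cents(im,mask,box):
    x0,y0,x1,y1=box; m=np.zeros_like(mask); m[y0:y1,x0:x1]=mask[y0:y1,x0:x1]
    k,l,s,c=cv2.connectedComponentsWithStats(m.astype(np.uint8))
    return [(tuple(c[i].round(2)),int(s[i,4])) for i in range(1,k) if s[i,4]>3]
E
python3 - <<'E'
from h import *
a=cv2.imread("pics/top0.png").astype(int);b=cv2.imread("pics/scene0.png").astype(int)
B=lambda i:(i[...,0]>i[...,2]+30)&(i[...,0]>i[...,1]+20)
R=lambda i:(i[...,2]>i[...,1]+35)
D=lambda i:(i.max(2)<70)
print("blue",cents(a,B(a),(415,270,475,320)),cents(b,B(b),(150,210,200,250)))
print("red",cents(a,R(a),(275,238,345,280)),cents(b,R(b),(300,225,380,270)))
print("dark top",cents(a,D(a),(280,255,330,270)));print("dark sc",cents(b,D(b),(310,235,370,252)))
# grayscale-weighted print for pixels
print(a[256:270,280:330].sum(2)//3)
print(b[238:250,312:368].sum(2)//3)
E
```

```text
blue [((np.float64(445.0), np.float64(295.43)), 58)] [((np.float64(174.92), np.float64(223.69)), 75)]
red [((np.float64(300.57), np.float64(261.71)), 7), ((np.float64(307.33), np.float64(262.17)), 6), ((np.float64(336.0), np.float64(261.33)), 9)] [((np.float64(334.6), np.float64(243.67)), 15), ((np.float64(342.79), np.float64(243.21)), 14), ((np.float64(302.48), np.float64(245.52)), 21), ((np.float64(349.07), np.float64(254.4)), 15)]
dark top [((np.float64(288.4), np.float64(260.6)), 15), ((np.float64(304.0), np.float64(261.8)), 10), ((np.float64(320.07), np.float64(263.29)), 14)]
dark sc []
[[143 144 143 140 135 131 133 135 135 137 138 140 140 142 144 145 145 144
  144 144 143 143 143 141 142 143 143 143 143 143 142 142 142 142 142 142
  142 142 142 142 142 142 141 140 140 140 140 140 140 139]
 [143 145 143 135 122 112 113 115 116 119 125 128 127 132 140 144 144 144
  144 143 140 137 136 136 136 138 141 141 140 141 141 142 142 142 142 142
  141 141 141 141 141 141 141 140 140 139 140 140 139 139]
 [143 144 142 132 109  88  85  84  84  88  98 104 107 123 138 143 144 145
  144 139 130
[... 4494 characters left out ...]

 [133 130 128 112  69  71  89  78  73  80  90 103 100 100 131 152 157 156
  155 156 156 155 147 140 146 144 149 151 151 153 156 156 156 160 161 161
  160 162 162 163 163 163 163 162 162 161 161 162 163 161 159 159 160 160
  159 159]
 [145 140 139 133 105 103 116 111 111 116 124 131 135 136 147 155 157 156
  156 156 157 157 156 156 158 159 160 160 161 160 160 160 160 160 160 161
  161 162 163 164 164 164 162 162 161 162 162 162 161 161 160 160 160 159
  158 159]
 [152 151 151 152 147 147 149 148 150 151 152 152 155 153 156 158 157 158
  156 157 158 158 158 158 160 160 159 159 159 160 159 159 159 159 160 160
  161 162 164 163 164 163 162 162 161 162 163 162 161 161 159 160 158 159
  159 159]]
```

```bash
python3 - <<'E'
from h import *
a=cv2.imread("pics/top0.png").astype(float);b=cv2.imread("pics/scene0.png").astype(float)
def wc(i,box,bg,red=False):
    x0,y0,x1,y1=box; s=i[y0:y1,x0:x1]
    w=(s[...,2]-s[...,1]-12 if red else bg-s.mean(2)).clip(0)
    Y,X=np.mgrid[y0:y1,x0:x1]; return np.array([(w*X).sum(),(w*Y).sum()])/w.sum()
for nm,i,box,bg,z in[("top",a,(296,256,312,268),138,.034),("scene",b,(330,238,348,250),150,.034),("top",a,(282,254,295,266),138,.034),("scene",b,(349,236,364,248),150,.034)]:
    for r in(0,1):
        uv=wc(i,box,bg,r); print(nm,r,uv.round(2),onz(nm,uv,z).round(4))
print("redmark",onz("top",wc(a,(294,238,305,252),0,True),.034),onz("scene",wc(b,(343,249,356,262),0,True),.034))
pt=lambda x,y:(245+(x+.5)/4.5-.5,230+(y+.5)/4.5-.5)
ps=lambda x,y:(270+(x+.5)/5-.5,170+(y+.5)/5-.5)
print("pivot",onz("top",pt(248,328),.055),onz("scene",ps(308,188),.055))
print("board top",[onz("top",pt(*c),.01).round(4)[:2] for c in[(85,35),(478,65),(438,553),(42,520)]])
print("board scene",[onz("scene",ps(*c),.01).round(4)[:2] for c in[(615,483),(108,530),(55,125),(505,100)]])
print("plate top",[onz("top",pt(*c),.034).round(4)[:2] for c in[(153,48),(396,68),(145,180)]])
print("plate sc",[onz("scene",ps(*c),.034).round(4)[:2] for c in[(522,430),(207,460),(490,318)]])
print("pin tri",tri((174.92,223.69),(445,295.43)), onz("top",(445,295.43),.088),onz("scene",(174.92,223.69),.073))
print("arm end top",onz("top",pt(393,160),.055),onz("scene",ps(178,345),.055))
E
```

```text
top 0 [304.03 261.77] [0.5885 0.0448 0.034 ]
top 1 [303.99 261.81] [0.5884 0.0449 0.034 ]
scene 0 [338.61 243.58] [0.5888 0.0453 0.034 ]
scene 1 [338.55 243.45] [0.5883 0.0453 0.034 ]
top 0 [288.01 260.54] [0.5913 0.0869 0.034 ]
top 1 [289. 255.] [0.6059 0.0846 0.034 ]
scene 0 [357.06 241.8 ] [0.5913 0.0875 0.034 ]
scene 1 [355.64 241.34] [0.5892 0.0848 0.034 ]
redmark [0.62843849 0.05908467 0.034     ] [0.6247602  0.06060285 0.034     ]
pivot [0.48183189 0.05294836 0.055     ] [0.48276501 0.05088059 0.055     ]
board top [array([0.6559, 0.1565]), array([ 0.64  , -0.0785]), array([ 0.355 , -0.0564]), array([0.3704, 0.1736])]
board scene [array([0.6599, 0.1525]), array([ 0.6437, -0.0727]), array([ 0.3511, -0.0533]), array([0.3769, 0.1788])]
plate top [array([0.6448, 0.1129]), array([ 0.6342, -0.0296]), array([0.5671, 0.1157])]
plate sc [array([0.6428, 0.113 ]), array([ 0.6336, -0.0265]), array([0.5676, 0.1185])]
pin tri [ 0.50209739 -0.30968803  0.08127699] [ 0.50175246 -0.30929085  0.088     ] [ 0.4922475  -0.30988645  0.073     ]
arm end top [ 0.57810184 -0.02818751  0.055     ] [ 0.58029187 -0.02928694  0.055     ]
```

```bash
python3 - <<'E'
from h import *
from scipy.spatial.transform import Rotation as R
s=manip.sense(); M=R.from_quat(s['tool_rot']).as_matrix(); print(M.round(3), "jaw yaw",np.arctan2(M[1,2],M[0,2]))
for n,box,z in(("top",(430,280,460,310),.088),):
    a=cv2.imread(f"pics/{n}0.png"); x0,y0,x1,y1=box
    c=cv2.resize(a[y0:y1,x0:x1],None,fx=8,fy=8,interpolation=cv2.INTER_CUBIC).astype(int)
    m=((c[...,0]-c[...,2])>35).astype(np.uint8)
    cs=max(cv2.findContours(m,0,2)[0],key=cv2.contourArea); r=cv2.minAreaRect(cs); bx=cv2.boxPoints(r)
    W=[onz(n,(x0+(p[0]+.5)/8-.5,y0+(p[1]+.5)/8-.5),z)[:2] for p in bx]; print(np.round(W,4))
    for i in range(4):
        d=W[(i+1)%4]-W[i]; print(np.linalg.norm(d),np.arctan2(d[1],d[0]))
    v=c.clip(0,255).astype(np.uint8); cv2.drawContours(v,[bx.astype(int)],-1,(0,255,0),1); cv2.imwrite("pics/head.png",cv2.resize(v,None,fx=2,fy=2))
E
```

```text
[[-0.001 -0.912  0.411]
 [-0.002  0.411  0.912]
 [-1.     0.    -0.002]] jaw yaw 1.1469814393450304
[[ 0.497  -0.2958]
 [ 0.514  -0.3025]
 [ 0.5069 -0.3219]
 [ 0.4899 -0.3151]]
0.01829735711159331 -0.3796460742212819
0.020649161564061064 -1.9237428265124834
0.01829007171905191 2.759667341819155
0.02060768653150462 1.2182595377986343
```

View pics/head.png

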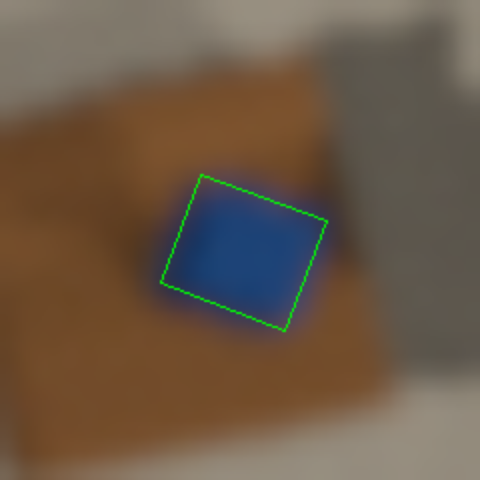

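Request:
send_rows:
  steps:
    - [[0, 0.15, -0.44, 0.02, 0.06], [0, 0.15, -0.44, 0.02, 0.06], [0, 0.15, -0.44, 0.02, 0.06], [0, 0.15, -0.44, 0.02, 0.06], [0, 0.15, -0.44, 0.02, 0.06], [0, 0.15, -0.44, 0.02, 0.06], [0, 0.15, -0.44, 0.02, 0.06], [0, 0.15, -0.44, 0.02, 0.06]]
  grip_force: 80

```text
t: 1.1
tcp_pos: [0.4078, 0.127, 0.2514]
tool_rot: [-0.4, 0.583, 0.4, 0.583]
force: [0.1, 0.2, -0.8]
finger_gap: 1.003
```

Request:
send_rows:
  steps:
    - [[0, 0.095, -0.439, -0.02, 0], [0, 0.095, -0.439, -0.02, 0], [0, 0.095, -0.439, -0.02, 0], [0, 0.095, -0.439, -0.02, 0], [0, 0.095, -0.439, -0.02, 0], [0, 0.095, -0.439, -0.02, 0], [0, 0.095, -0.439, -0.02, 0], [0, 0.095, -0.439, -0.02, 0]]

```text
t: 2.1
tcp_pos: [0.5024, -0.3136, 0.2306]
tool_rot: [-0.401, 0.583, 0.4, 0.583]
force: [1.0, 1.0, -0.5]
finger_gap: 0.998
```

Request:
send_rows:
  steps:
    - [[0, 0, 0.0015, -0.06, 0], [0, 0, 0.0015, -0.11, 0], [0, 0, 0.0015, -0.11, 0], [0, 0, 0.0015, -0.11, 0]]

```text
t: 2.6
tcp_pos: [0.5028, -0.3079, 0.1227]
tool_rot: [-0.402, 0.582, 0.401, 0.582]
force: [-0.3, -0.1, 0.5]
finger_gap: 1.0
```

```bash
python3 - <<'E'
from h import *
s=manip.sense();print(s['tcp_pos'],s['t'])
a=manip.snapshot("top")[:,:,::-1];b=manip.snapshot("scene")[:,:,::-1]
c=cv2.resize(a[250:330,400:490],None,fx=4.4,fy=4.4,interpolation=2);d=cv2.resize(b[160:280,110:230],None,fx=3,fy=3,interpolation=2)
h=min(c.shape[0],d.shape[0]);cv2.imwrite("pics/p1.png",np.hstack([c[:h],d[:h]]))
E
```

```text
[ 0.50280231 -0.30789563  0.12269948] 2.6
```

View pics/p1.png

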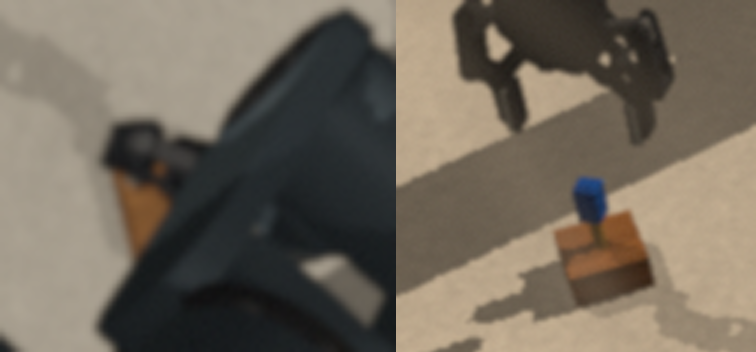

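The scene view shows the pin head between the open fingers, just below them. I'm going down and closing.

Request:
send_rows:
  steps:
    - [[0, -0.0005, -0.0015, -0.04, 0], [0, -0.0005, -0.0015, -0.066, 0], [0, -0.0005, -0.0015, -0.066, 0], [0.5, -0.0005, -0.0015, -0.066, 0], [0.7, -0.0005, -0.0015, -0.066, 0], [1, -0.0005, -0.0015, -0.066, 0], [1, -0.0005, -0.0015, -0.066, 0], [1, -0.0005, -0.0015, -0.066, 0]]

```text
t: 3.7
tcp_pos: [0.5018, -0.3098, 0.056]
tool_rot: [-0.402, 0.582, 0.401, 0.582]
force: [-1.3, -0.9, 5.3]
finger_gap: 0.193
```

Request:
send_rows:
  steps:
    - [[1, 0, 0, 0, 0], [1, 0, 0, 0, 0]]

```text
t: 3.95
tcp_pos: [0.5018, -0.3098, 0.056]
tool_rot: [-0.402, 0.582, 0.401, 0.582]
force: [0.3, -0.5, 5.9]
finger_gap: 0.197
```

Request:
send_rows:
  steps:
    - [[1, 0, 0, 0.03, 0], [1, 0, 0, 0.06, 0], [1, 0, 0, 0.08, 0], [1, 0, 0, 0.08, 0.15], [1, 0, 0, 0.08, 0.3], [1, 0, 0, 0.08, 0.3]]

```text
t: 4.7
tcp_pos: [0.5012, -0.3089, 0.1349]
tool_rot: [-0.483, 0.516, 0.484, 0.516]
force: [0.6, -0.3, -1.1]
finger_gap: 0.197
```

```bash
python3 - <<'E'
from h import *
s=manip.sense();print(s['tcp_pos'],s['t'],s['force'],s['finger_gap'])
b=manip.snapshot("scene")[:,:,::-1]
cv2.imwrite("pics/p2.png",cv2.resize(b[140:260,110:230],None,fx=4,fy=4,interpolation=2))
E
```

```text
[ 0.5011981  -0.30887367  0.13486806] 4.7 [ 0.55610978 -0.34355664 -1.0772684 ] 0.19691290083417692
```

View pics/p2.png

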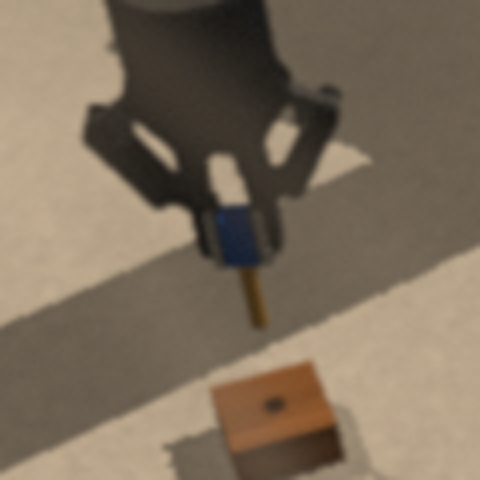

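```bash
python3 - <<'E'
from h import *
t=manip.sense()['tcp_pos']
for dz in(-.046,.002,.032): print((proj("scene",[t[0],t[1],t[2]+dz])-[110,140])*4)
E
```

```text
[256.50228516 322.96312226]
[240.70572326 254.71084055]
[230.39362455 210.18298393]
```

Request:
send_rows:
  steps:
    - [[1, 0.039, 0.255, 0, 0], [1, 0.039, 0.255, 0, 0], [1, 0.039, 0.255, 0, 0], [1, 0.039, 0.255, 0, 0], [1, 0.039, 0.255, 0, 0], [1, 0.039, 0.255, -0.02, 0], [1, 0.039, 0.255, -0.049, 0], [1, 0.039, 0.255, -0.049, 0]]

```text
t: 5.75
tcp_pos: [0.5389, -0.0546, 0.0845]
tool_rot: [-0.482, 0.517, 0.485, 0.515]
force: [-0.5, -0.3, -1.3]
finger_gap: 0.196
```

```bash
python3 - <<'E'
from h import *
s=manip.sense();print(s['tcp_pos'],s['t'],s['force'],s['finger_gap'])
b=manip.snapshot("scene")[:,:,::-1]
cv2.imwrite("pics/p3.png",cv2.resize(b[140:280,250:400],None,fx=5,fy=4.2,interpolation=2))
E
```

```text
[ 0.538882   -0.05464919  0.08449832] 5.75 [-0.54458122 -0.2588555  -1.27888051] 0.19556158425830455
```

View pics/p3.png

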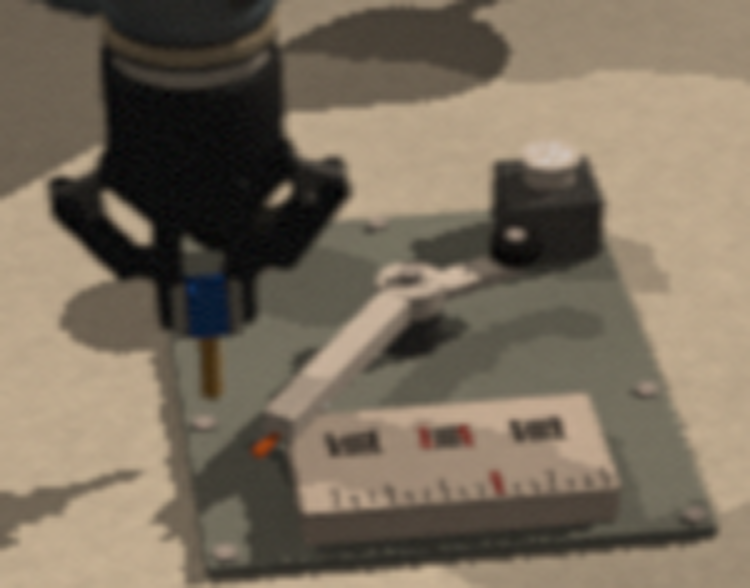

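Request:
send_rows:
  steps:
    - [[1, 0.008, 0.014, 0, 0], [1, 0.016, 0.0276, 0, 0], [1, 0.0218, 0.0335, 0, 0], [1, 0.0274, 0.0403, 0, 0], [1, 0.0321, 0.0471, 0, 0], [1, 0.0363, 0.0542, 0, 0], [1, 0.04, 0.0615, 0, 0], [1, 0.04, 0.0615, 0, 0]]

```text
t: 6.8
tcp_pos: [0.5802, 0.0079, 0.086]
tool_rot: [-0.484, 0.516, 0.484, 0.515]
force: [-2.4, -1.9, 0.5]
finger_gap: 0.2
```

```bash
python3 - <<'E'
from h import *
s=manip.sense();print(s['tcp_pos'],s['t'],s['force'],s['finger_gap'])
b=manip.snapshot("scene")[:,:,::-1]
cv2.imwrite("pics/p4.png",cv2.resize(b[140:280,250:400],None,fx=5,fy=4.2,interpolation=2))
E
```

```text
[0.58019566 0.0078576  0.08600173] 6.8 [-2.41199568 -1.94236735  0.45699583] 0.19952060286756093
```

View pics/p4.png

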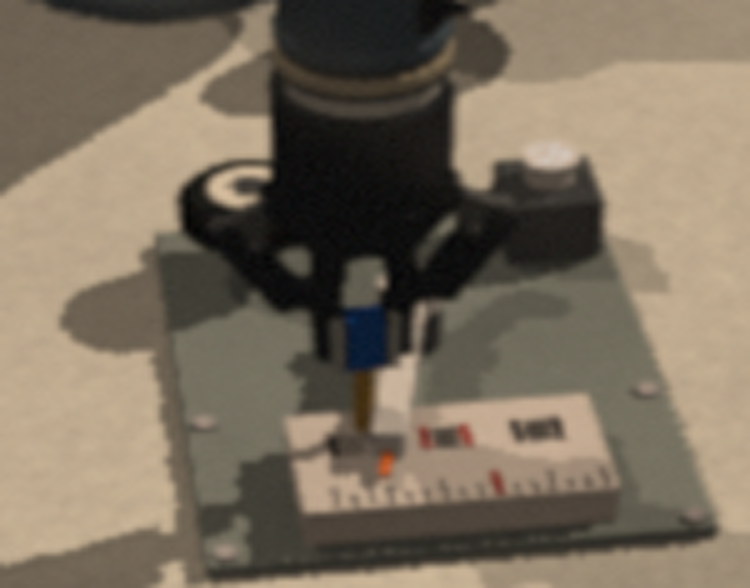

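Request:
send_rows:
  steps:
    - [[1, 0.0018, 0.0067, 0, 0], [1, 0.0043, 0.0145, 0, 0], [1, 0.0063, 0.0225, 0, 0], [1, 0.0076, 0.0301, 0, 0], [1, 0.0083, 0.0351, 0, 0], [1, 0.0083, 0.0351, 0, 0], [1, 0.0083, 0.0351, 0, 0]]

```text
t: 7.72
tcp_pos: [0.589, 0.0422, 0.0863]
tool_rot: [-0.484, 0.516, 0.484, 0.516]
force: [-1.6, -4.1, -1.7]
finger_gap: 0.197
```

```bash
python3 - <<'E'
from h import *
s=manip.sense();print(s['tcp_pos'],s['t'],s['force'],s['finger_gap'])
b=manip.snapshot("scene")[:,:,::-1];a=manip.snapshot("top")[:,:,::-1]
cv2.imwrite("pics/s5.png",b)
cv2.imwrite("pics/p5.png",cv2.resize(b[190:270,300:380],None,fx=7,fy=7,interpolation=2))
cv2.imwrite("pics/t5.png",cv2.resize(a[220:300,260:360],None,fx=5,fy=5,interpolation=2))
E
```

```text
[0.58895113 0.04223181 0.08630537] 7.725 [-1.64804912 -4.06670717 -1.74000006] 0.19687357643764639
```

View pics/p5.png

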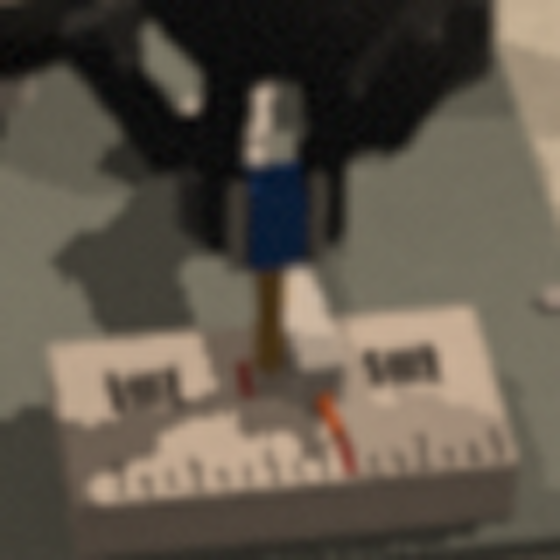

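View pics/t5.png

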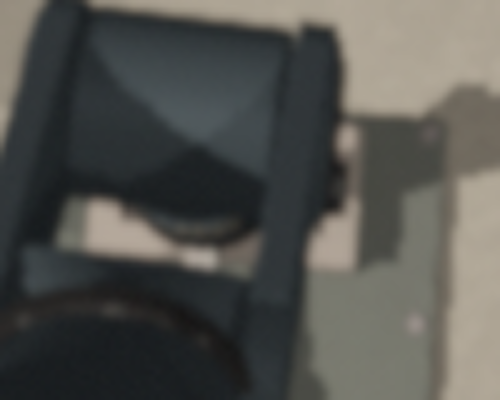

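```bash
python3 - <<'E'
from h import *
b=cv2.imread("pics/s5.png").astype(float)
print("pred foot,shank top",proj("scene",[.589,.0422,.0403]),proj("scene",[.589,.0422,.0863]))
print("slot px",proj("scene",[.5885,.045,.034]))
w=(np.minimum(b[...,2],b[...,1])-1.25*b[...,0])
print(b[229:246,333:346,2].astype(int)-b[229:246,333:346,0].astype(int))
for y in range(229,245):
    s=(b[y,332:346,2]-b[y,332:346,0]-25).clip(0); print(y,(s*np.arange(332,346)).sum()/max(s.sum(),1e-6),s.sum())
E
```

```text
pred foot,shank top [337.33195002 241.75251609] [337.68581594 226.20529945]
slot px [338.44750318 243.50927208]
[[19 19 20 21 31 35 36 36 42 42 40 33 22]
 [20 21 21 27 40 47 43 46 51 47 44 39 26]
 [22 22 22 27 39 47 44 50 55 47 44 40 29]
 [22 22 22 28 38 47 47 52 56 49 43 40 33]
 [22 21 24 29 38 47 45 48 52 47 46 43 38]
 [22 20 22 28 38 49 43 41 45 46 46 44 41]
 [21 22 23 30 40 49 42 40 43 45 45 45 43]
 [23 24 26 35 43 49 45 39 41 42 45 45 44]
 [26 26 30 36 45 47 46 38 34 38 42 42 42]
 [27 27 30 38 44 49 49 39 30 33 38 37 37]
 [27 27 31 38 46 49 48 37 25 31 36 36 36]
 [27 29 31 38 45 50 45 30 21 28 35 37 36]
 [31 38 38 40 45 45 41 29 18 25 33 36 36]
 [36 47 45 36 37 40 36 24 17 22 28 29 29]
 [34 47 44 28 27 28 27 21 17 19 20 19 19]
 [31 47 43 27 21 21 21 19 18 19 19 18 18]
 [32 44 44 33 22 20 19 20 18 19 19 19 23]]
229 340.8315789473684 95.0
230 340.45625 160.0
231 340.56976744186045 172.0
232 340.6338797814208 183.0
233 340.8306010928962 183.0
234 340.9590643274854 171.0
235 340.9186046511628 172.0
236 340.659217877095 179.0
237 340.14285714285717 168.0
238 339.48387096774195 155.0
239 339.2083333333333 144.0
240 339.0451127819549 133.0
241 338.12857142857143 140.0
242 336.39830508474574 118.0
243 334.6031746031746 63.0
244 334.24 50.0
```

The pin foot shows at about col 338.0, row 242. The slot centre is at (338.5, 243.5), so the pin needs roughly 1.5–2 mm more in +y.

Request:
send_rows:
  steps:
    - [[1, -0.0005, 0.0017, 0, 0], [1, -0.0005, 0.0017, -0.003, 0], [1, -0.0005, 0.0017, -0.005, 0], [1, -0.0005, 0.0017, -0.007, 0], [1, -0.0005, 0.0017, -0.007, 0]]

```text
t: 8.45
tcp_pos: [0.5895, 0.0438, 0.0796]
tool_rot: [-0.485, 0.515, 0.483, 0.516]
force: [2.4, -3.4, 0.5]
finger_gap: 0.2
```

Request:
send_rows:
  steps:
    - [[1, -0.0005, 0, -0.0015, 0], [1, -0.0005, 0, -0.003, 0], [1, -0.0005, 0, -0.003, 0]]

```text
t: 8.82
tcp_pos: [0.5877, 0.044, 0.0761]
tool_rot: [-0.484, 0.516, 0.484, 0.516]
force: [0.8, -4.8, 0.6]
finger_gap: 0.196
```

Request:
send_rows:
  steps:
    - [[1, 0, 0, -0.002, 0], [1, 0, 0, -0.004, 0], [1, 0, 0, -0.004, 0]]

```text
t: 9.2
tcp_pos: [0.5873, 0.0441, 0.0719]
tool_rot: [-0.483, 0.516, 0.484, 0.515]
force: [0.8, -3.7, 0.8]
finger_gap: 0.201
```

```bash
python3 - <<'E'
from h import *
s=manip.sense();print(s['tcp_pos'],s['t'],s['force'],s['finger_gap'])
b=manip.snapshot("scene")[:,:,::-1]
cv2.imwrite("pics/p6.png",cv2.resize(b[190:270,300:380],None,fx=7,fy=7,interpolation=2))
E
```

```text
[0.58730554 0.04405531 0.07188033] 9.2 [ 0.80550674 -3.70767029  0.76187045] 0.2008696751355405
```

View pics/p6.png

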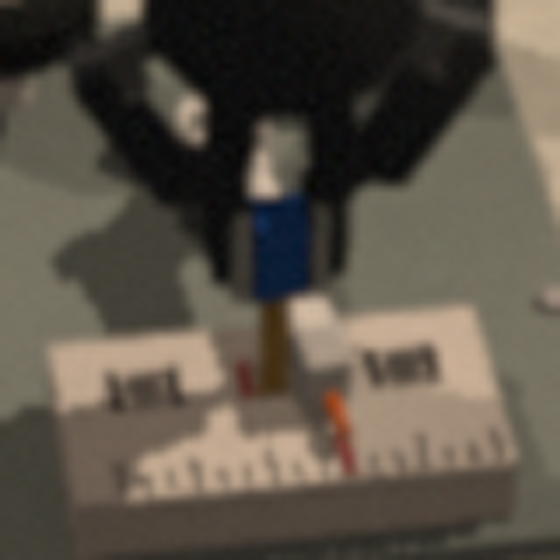

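Request:
send_rows:
  steps:
    - [[1, 0, 0, -0.002, 0], [1, 0, 0, -0.004, 0], [1, 0, 0, -0.006, 0], [1, 0, 0, -0.006, 0]]

```text
t: 9.75
tcp_pos: [0.5877, 0.044, 0.066]
tool_rot: [-0.484, 0.516, 0.484, 0.516]
force: [0.6, -3.2, -0.5]
finger_gap: 0.197
```

Request:
send_rows:
  steps:
    - [[1, 0, 0, -0.001, 0], [1, 0, 0, -0.002, 0], [1, 0, 0, -0.003, 0], [1, 0, 0, -0.003, 0]]

```text
t: 10.25
tcp_pos: [0.5878, 0.044, 0.0632]
tool_rot: [-0.484, 0.516, 0.484, 0.516]
force: [0.4, -4.2, 0.7]
finger_gap: 0.197
```

Request:
send_rows:
  steps:
    - [[1, 0, 0, -0.001, 0], [1, 0, 0, -0.0015, 0], [1, 0, 0, -0.0015, 0]]

```text
t: 10.62
tcp_pos: [0.5879, 0.044, 0.0621]
tool_rot: [-0.484, 0.516, 0.484, 0.516]
force: [-0.7, -4.4, 4.3]
finger_gap: 0.197
```

Request:
send_rows:
  steps:
    - [[1, 0, -0.0007, 0, 0], [1, 0, -0.0007, 0, 0]]

```text
t: 10.88
tcp_pos: [0.5878, 0.0437, 0.0621]
tool_rot: [-0.484, 0.516, 0.484, 0.516]
force: [-0.3, -2.1, 5.8]
finger_gap: 0.193
```

Request:
send_rows:
  steps:
    - [[0.8, 0, -0.0007, 0, 0], [0.75, 0, -0.0007, 0, 0], [0.65, 0, -0.0007, 0, 0], [0.55, 0, -0.0007, 0, 0], [0.5, 0, -0.0007, 0, 0], [0.5, 0, -0.0007, 0, 0]]
  grip_force: 20

```text
t: 11.62
tcp_pos: [0.5877, 0.0427, 0.0617]
tool_rot: [-0.484, 0.516, 0.484, 0.516]
force: [-0.3, -0.3, 0.5]
finger_gap: 0.504
```

```bash
python3 - <<'E'
from h import *
s=manip.sense();print(s['tcp_pos'],s['t'],s['force'],s['finger_gap'])
b=manip.snapshot("scene")[:,:,::-1]
cv2.imwrite("pics/p7.png",cv2.resize(b[190:270,300:380],None,fx=7,fy=7,interpolation=2))
E
```

```text
[0.58769346 0.04269014 0.06172907] 11.625 [-0.32815825 -0.33983981  0.50636918] 0.5039242658476516
```

View pics/p7.png

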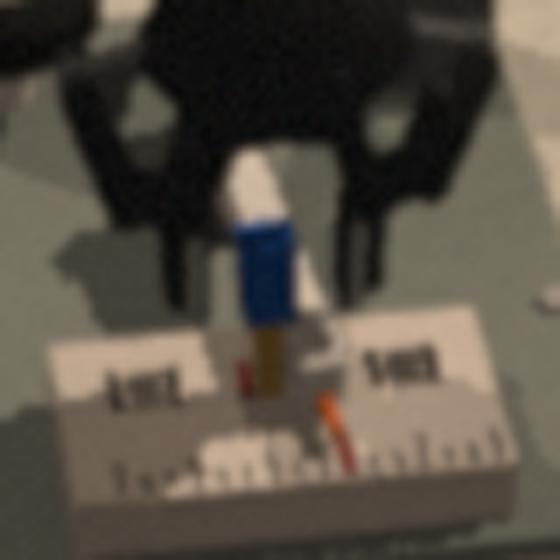

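The pin stands free in the slot, leaning slightly under the arm's load, and the pointer is near the red mark. Going straight up.

Request:
send_rows:
  steps:
    - [[0.5, 0, 0, 0.02, 0], [0.5, 0, 0, 0.05, 0], [0.5, 0, 0, 0.1, 0], [0.5, 0, 0, 0.15, 0], [0.5, -0.06, -0.04, 0.18, 0], [0.5, -0.1, -0.1, 0.18, 0], [0.5, -0.12, -0.15, 0.18, 0], [0.5, -0.12, -0.15, 0.18, 0]]

```text
t: 12.68
tcp_pos: [0.4663, -0.1098, 0.2423]
tool_rot: [-0.483, 0.517, 0.482, 0.517]
force: [0.1, 0.2, 0.6]
finger_gap: 0.498
```

```bash
python3 - <<'E'
from h import *
s=manip.sense();print(s['tcp_pos'],s['t'],s['force'])
b=manip.snapshot("scene")[:,:,::-1];a=manip.snapshot("top")[:,:,::-1]
cv2.imwrite("pics/s8.png",b);cv2.imwrite("pics/t8.png",a)
c=cv2.resize(b[190:280,290:390],None,fx=4,fy=4,interpolation=2);d=cv2.resize(a[230:320,260:350],None,fx=4,fy=4,interpolation=2)
cv2.imwrite("pics/p8.png",np.hstack([c,d]))
E
```

```text
[ 0.46631056 -0.10979379  0.24226345] 12.675 [0.06331686 0.17303367 0.63779761]
```

View pics/p8.png

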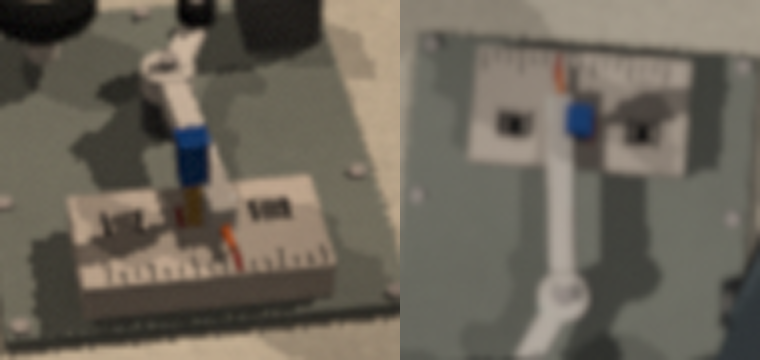

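View pics/t8.png

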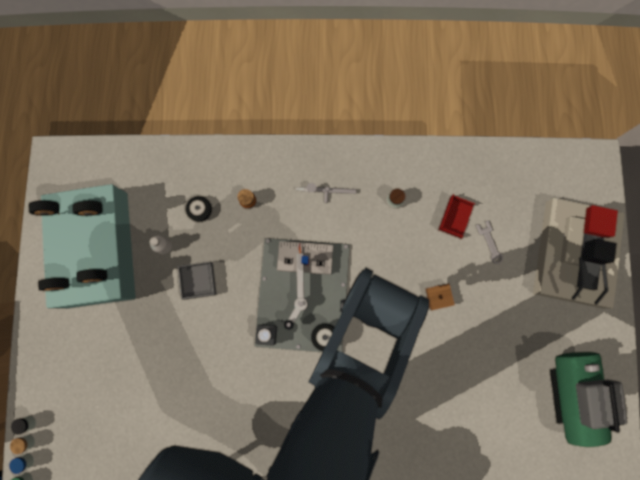

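```bash
python3 - <<'E'
from h import *
a=cv2.imread("pics/top0.png").astype(int)
B=lambda i:(i[...,0]>i[...,2]+30)&(i[...,0]>i[...,1]+20)
t=cv2.imread("pics/t8.png").astype(int);s=cv2.imread("pics/s8.png").astype(int)
ct=max(cents(t,B(t),(290,240,330,280)),key=lambda c:c[1]);cs=max(cents(s,B(s),(325,210,350,245)),key=lambda c:c[1]);print(ct,cs)
print(tri(cs[0],ct[0]))
E
```

```text
((np.float64(304.61), np.float64(259.5)), 46) ((np.float64(337.54), np.float64(227.54)), 85)
[0.58898465 0.04141503 0.08251329]
```

```bash
python3 -c "
from station import manip
print(manip.sign_off())"
```

```text
the job is handed in; nothing more can be done
None
```

The stop pin is in the red-edged middle slot, let go, with the tensioner arm resting against it. I handed the job in at about 12.8 s of the 72 s allowed; it reports no verdict.

**What I did:**
- I gripped the pin by its blue head and lifted it clear of the stand.
- I pushed the arm round along the 110 mm circle to the red mark.
- I lined the pin up with the slot from the scene picture and lowered it in small steps. After that it went down freely.
- I stopped when it touched the slot floor, at about 4 N upward. That put the foot at an estimated 16 mm above the bench.
- I let the pin settle against the slot wall, opened the fingers slowly, and backed off upward and clear.

**Last checks:**
- In both views the pin stands in the red slot with only a slight lean, and the pointer meets the red mark.
- Nothing else on the bench looks moved in the top view, and the force at the gripper was near zero.
- The largest forces I read between moves were about 6 N.

**Where the checks disagreed:**
- **Sideways offset:** the scene camera and the arm's own reading differed by about 1.4 mm, which I corrected for when lining up.
- **Head height:** the two-view estimate came out at 82.5 mm against an expected 79 mm. The same method read 8 mm high at the start, so I trusted the touch on the floor instead.

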